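# Dock a vial carrier past the sprung pawl

### The job

Pick up the vial carrier with the blue caps by its upright grip plate, keep it level and set it down in the mouth of the docking bay, in front of the orange pawl. Then slide it along the bay, gently against the spring, until the pawl clicks shut behind it and holds it, and let go. Do not ram it against the end stop, and leave the yellow-capped carrier, the beaker and the wash bottle alone.

Things in the scene. Friction and masses are not known exactly. Their poses are not given: they have to be found in the camera images.
- carrier_blue_mid (a point): centre (half-way up, 47.5 mm over the underside) of the loose vial carrier with twelve blue caps, 0.25 kg give or take 40 %. Its block is 90 mm along its own x, 60 mm along its own y and 30 mm high, cap tops at 46 mm; z is up. Both ends are alike: either may go in first
- carrier_blue_grip (a point): point for gripping on the blue-capped carrier, 77 mm over its underside, in its white upright grip plate: 12 mm thick along the carrier's x, 36 mm wide along its y, top 95 mm over the underside. Grip it across its thickness
- carrier_yellow_mid (a point): the centre of the other carrier, equal but for its yellow caps; a bystander. The two carriers swap places from run to run
- bay: grey docking bay fixed to the table; origin at the centre of its underside; x = direction in which a carrier is slid in, y to the left of that, z up. Floor plate 4 mm thick, x = -145 to +115 mm. Aluminium rails along x, 16 mm high over the table, inner faces at y = +-32 mm from x = -125 to +75 mm (a carrier has 2 mm play each side); open above
- bay_mouth (a point): middle of the bay's mouth on its floor, 4 mm over the table, at x = -145 mm of the bay; the rails flare outward from x = -125 to -147 mm. A carrier set down here may overhang the plate toward the robot; with its middle at x = -110 mm or less its nose is still clear of the pawl
- pawl (a joint): angle of the orange sprung pawl: 0 = shut, 0.17 to 0.3 rad while riding on a carrier's left side; springs shut by itself. Steel roller tip at x = -34 mm + u of the bay, reaching in to y = +21.5 mm, 8.5 mm into the carrier's path, 23 to 33 mm over the table. u, the setting of the blue latch unit that carries pawl and end stop, is -12 to +12 mm, differs each run and is not reported
- bay_end (a point): on the bay's floor at x = +56 mm, y = 0. At x = 56 mm + u a round sprung plunger, 21 mm over the table, meets the nose: 2.5 N, then 0.7 N per mm, hard stop after 8.5 mm. Pawl and friction add some N more. The pawl snaps shut behind the rear face with the carrier's middle at about x = 18 mm + u, about 2 mm before the hard stop; let go, it springs back 3 mm onto the pawl
- beaker_mid (a point): middle of the small clear beaker, 48 mm wide, 58 mm high; a bystander
- bottle_mid (a point): middle (half-way up) of the white wash bottle with red cap, 69 x 104 x 222 mm; a bystander

How it is judged:
On the way, in this order (a step that is already met when the one before it is completed fails the run):
1. the blue-capped carrier stands in the mouth of the bay, between the rails, on the floor plate, its nose before the pawl, the pawl shut (x of carrier_blue_mid in the frame of bay between -0.17 and -0.055 m and y of carrier_blue_mid in the frame of bay between -0.008 and 0.008 m and z of carrier_blue_mid in the frame of bay below 0.056 m and value of joint pawl below 0.06 rad), for 0.2 s.
2. the carrier, still low between the rails, pushes the pawl aside (value of joint pawl above 0.15 rad and z of carrier_blue_mid in the frame of bay below 0.058 m), for 0.2 s.
At the end, for the whole second after the job is handed in: The blue-capped carrier rests flat on the bay's floor (within 3.5 mm of height, 0.06 rad of level), between the rails (5 mm, 0.08 rad), its middle at x = 0 to 36 mm of the bay, with the pawl shut (under 0.06 rad) behind it, released and at rest (value of joint pawl below 0.06 rad and x of carrier_blue_mid in the frame of bay between 0 and 0.036 m and y of carrier_blue_mid in the frame of bay between -0.005 and 0.005 m and z of carrier_blue_mid in the frame of bay below 0.055 m and angle between carrier_blue_mid's own z axis and vertical below 0.06 rad and angle between the x axis of carrier_blue_mid and the x axis of bay, either way round below 0.08 rad and linear speed of carrier_blue below 0.01 m/s); the robot touches nothing.
It fails at once if the carrier is pressed against the sprung plunger at the bay's end with more than 25 N (contact force between carrier_blue and plunger above 25 N).
It fails at once if the blue-capped carrier is tipped by more than 0.35 rad (angle between carrier_blue_mid's own z axis and vertical above 0.35 rad).
It fails at once if the yellow-capped carrier is moved by more than 20 mm (distance of carrier_yellow_mid from where it was at the start of the episode above 0.02 m).
It fails at once if the beaker is moved by more than 20 mm (distance of beaker_mid from where it was at the start of the episode above 0.02 m).
It fails at once if the wash bottle is moved by more than 20 mm (distance of bottle_mid from where it was at the start of the episode above 0.02 m).
It also fails if it takes over 61 s, if anything falls off the work surface, if the arm or the gripper's body presses on something with over 40 N, if the wrist force passes 120 N, or if a joint passes its speed limit or range.

### The arm

A 7-joint arm with a two-finger parallel gripper is mounted at the origin on the work surface; the furniture and walls round the work are solid. World frame = base frame: x ahead of the robot, y to its left, z up, the work surface at z = 0. Lengths are in m, angles in rad, forces in N, time in s.
With the tool pointing down it reaches from about 0.35 to 0.9 m from the base axis. Payload 8.1 kg.
Tool frame: the origin (TCP) lies on the centre line of the jaws, within the pads' length; the fingertips stand 17 mm ahead of it and the grasp point (between the pads) lies 2 mm behind it; z points along the fingers, y is the direction in which the jaws open and shut (so a half turn about z gives the same grasp; the last joint's range is limited). The gripper opens to 92 mm and grips with 3 to 60 N. Pads are 19 mm wide; open, the fingers measure 130 mm over their backs; the gripper's body (75 mm by 190 mm) begins 47 mm behind the grasp point.
Start: joints at [1.201, 0.434, 0.025, 1.573, -0.012, 1.134, -0.075], TCP at [0.165, -0.603, 0.244] pointing down, gripper open.
Joint ranges: [-2.62, 2.62], [-0.44, 2.09], [-1.27, 1.32], [0.08, 2.57], [-1.32, 4.46], [0.12, 2], [-2.74, 2.74]. Speed limits (rad/s): [2.22, 2.22, 3.01, 3.01, 3.14, 3.14, 3.14].

### API

Orientations are given as a rotation vector (axis times angle).
In Python, from cell import arm gives the robot as it stands.
- The arm moves only by the shell command python3 -m creep 'ROWS' [FORCE]. ROWS is JSON, a list that holds one entry, the list of rows, each a list of 7 numbers: the shift along the world's x, y, z in cm, then the turn, a rotation vector about the world's x, y, z in degrees, then the opening, from -1 (shut) to 1 (fully open), so that 0 is half open. In form: [[[tx, ty, tz, ax, ay, az, jaw], ...]]. A call has 1 to 5 rows; each row is the pose to reach, as a shift and turn from the pose commanded when the call began; what a row does not reach only later rows make up. A row lasts 1/10 s, in which the tool goes at most 50 mm and 8.59 degrees, less where a joint would pass 70% of its speed; a pose out of reach is approached as far as the arm can. A call with a gripper value outside its range is refused whole. The fingers move at their own pace and stop on an object; FORCE is the grip in N (left out, the last holds). Time passes only in rows, so rows that repeat a pose let the fingers close. It gives the time, the measured TCP pose, the force and the opening at its end, in the units of the state.
- arm.observe(): the state, without advancing time (a new reading comes with each control period).
- arm.get_image(name): name is "scene" or "top" or "wrist"; returns the picture (384x512x3 uint8, red, green, blue); there is no depth.
- arm.camera_model(name): a dict with "vfov" (degrees; the focal length in pixels is half the picture's height over the tangent of half this angle, whatever the lens; pixels are square), "cx", "cy" (the principal point, pixels), "cam_to_world" (4x4, takes a point from camera to world coordinates); the wrist camera has in their place "T_tool_cam" (4x4, takes a point from camera to tool coordinates, whose origin is the TCP and whose axes are the flange's). Camera axes: x right, y down, z forward; pixel columns grow to the right and rows downward; lengths in m; the calibration is good to about 2 mm. A picture is of the moment at which its call begins: read the wrist's pose just before it. camera_model takes no time and is no camera call.
- arm.sign_off(): hands the job in, once; it reports no verdict.
The state is a dict: "clock": time; "joints": joint angles; "dq": joint speeds; "joint_efforts": joint torques, N m; "position": TCP position; "ee_rot": TCP orientation; "force": force on the tool from outside, world axes, zero at the start; "ft_torque": the same for the moment, N m; "width": opening from 0.0 (shut) to 1.0 (fully open).
Only numpy, scipy, OpenCV 4.12 (cv2) and the standard library are available. Lean on these libraries where they do the work, as an engineer would, in place of code of your own. Each camera call takes 0.05 s, during which the arm holds its last target.

## Working session

There is one attempt and no reset: what is moved stays moved. The work goes in short steps, Python scripts to look and compute and a shell command to move; the robot and the scene stay as the last step left them, time stands still between calls to the robot, and variables do not carry over. Pictures are saved under pics/ and viewed, and the job is handed in when it is done.

```bash
mkdir -p pics; ls; python3 - <<'E'
from cell import arm
import cv2, json
print(arm.observe())
for n in ["scene","top","wrist"]:
    print(n, arm.camera_model(n))
    cv2.imwrite(f"pics/{n}0.png", arm.get_image(n)[:,:,::-1])
E
```

```text
pics
{'clock': 0.0, 'joints': array([ 1.20140912,  0.43519579,  0.02498863,  1.57409504, -0.01160652,
        1.13402361, -0.07506833]), 'dq': array([ 9.05682141e-05, -2.03781258e-03, -1.13901072e-03,  2.13367553e-03,
       -1.30877694e-03,  9.51103856e-04,  1.84970371e-03]), 'joint_efforts': array([ 3.87509954e-04, -6.67846513e+01,  9.85275395e-01, -3.14450061e+01,
       -6.06116513e-02,  4.30081389e-02,  1.61400271e-04]), 'position': array([ 0.16458082, -0.60243035,  0.24296283]), 'ee_rot': array([-3.11217151e+00, -4.17536503e-01,  5.50368039e-04]), 'force': array([0.4620092 , 0.60910858, 0.50419049]), 'ft_torque': array([-0.02609262, -0.01389931, -0.03822179]), 'width': 1.0023983868673314}
scene {'vfov': 56.20855048664581, 'cx': 257.75424675028245, 'cy': 194.75307865072466, 'cam_to_world': array([[ 0.9071174 ,  0.32975862, -0.26152873,  0.79474851],
       [ 0.42075286, -0.72565065,  0.54442462, -0.37869407],
       [-0.01024978, -0.60389601, -0.79699721,  0.75273425],
       [ 0.        ,  0.        ,  0.        ,  1.        ]])}
top {'vfov': 49.702934066842566, 'cx': 265.5100492911421, 'cy': 189.82230280754882, 'cam_to_world': array([[ 0.02691715, -0.99194486,  0.12377745,  0.44167086],
       [-0.99962721, -0.02727608, -0.00120581,  0.11528207],
       [ 0.00457226, -0.12369885, -0.99230927,  1.08949646],
       [ 0.        ,  0.        ,  0.        ,  1.        ]])}
wrist {'vfov': 62.803686687805325, 'cx': 255.66699802286968, 'cy': 195.43674256923543, 'T_tool_cam': array([[ 1.15154515e-03, -9.64008810e-01, -2.65867803e-01,
         7.13439395e-02],
       [ 9.99998968e-01,  1.33849269e-03, -5.21969149e-04,
        -1.73732174e-04],
       [ 8.59044970e-04, -2.65866928e-01,  9.64009356e-01,
        -1.40721717e-01],
       [ 0.00000000e+00,  0.00000000e+00,  0.00000000e+00,
         1.00000000e+00]])}
```

View pics/scene0.png

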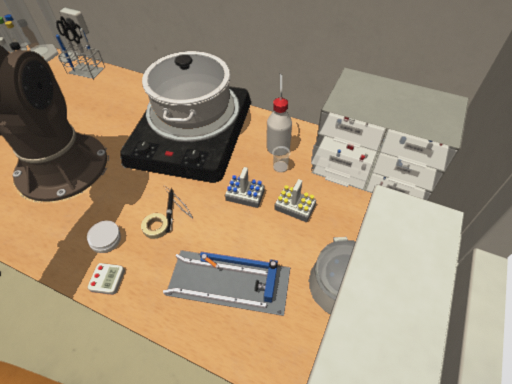

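View pics/top0.png

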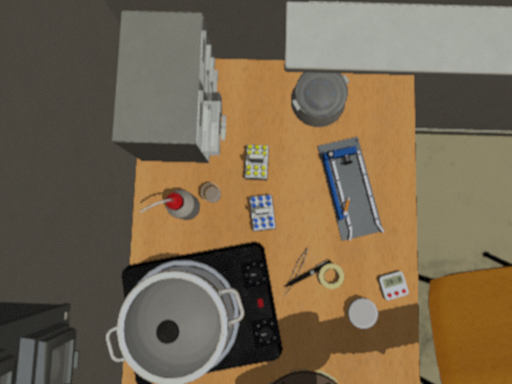

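View pics/wrist0.png

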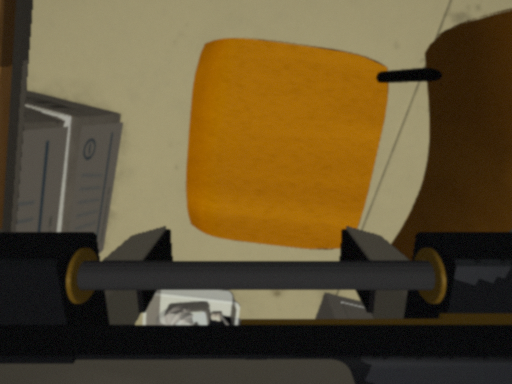

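```bash
cat > h.py <<'E'
import numpy as np, cv2
from cell import arm
from scipy.spatial.transform import Rotation as R
def cam(n, st=None):
    m=arm.camera_model(n); f=192/np.tan(np.radians(m["vfov"]/2))
    if n=="wrist":
        st=st or arm.observe()
        T=np.eye(4);T[:3,:3]=R.from_rotvec(st["ee_rot"]).as_matrix();T[:3,3]=st["position"]
        T=T@m["T_tool_cam"]
    else: T=m["cam_to_world"]
    return f,m["cx"],m["cy"],T
def ray(c,uv):
    f,cx,cy,T=c
    d=T[:3,:3]@np.array([(uv[0]-cx)/f,(uv[1]-cy)/f,1.]); return T[:3,3],d/np.linalg.norm(d)
def plane(c,uv,z):
    o,d=ray(c,uv); return o+d*(z-o[2])/d[2]
def proj(c,p):
    f,cx,cy,T=c
    q=T[:3,:3].T@(np.asarray(p)-T[:3,3]); return np.array([cx+f*q[0]/q[2],cy+f*q[1]/q[2]])
def tri(c1,u1,c2,u2):
    o1,d1=ray(c1,u1);o2,d2=ray(c2,u2)
    A=np.c_[d1,-d2]; s=np.linalg.lstsq(A,o2-o1,rcond=None)[0]
    a=o1+s[0]*d1;b=o2+s[1]*d2
    return (a+b)/2,np.linalg.norm(a-b)
E
python3 - <<'E'
import cv2
t=cv2.imread("pics/top0.png"); s=cv2.imread("pics/scene0.png")
cv2.imwrite("pics/topc.png",cv2.resize(t[130:245,235:395],None,fx=5,fy=5,interpolation=cv2.INTER_CUBIC))
cv2.imwrite("pics/scenec.png",cv2.resize(s[165:315,160:320],None,fx=4,fy=4,interpolation=cv2.INTER_CUBIC)[:600])
E
```

```text
(no output)
```

View pics/topc.png

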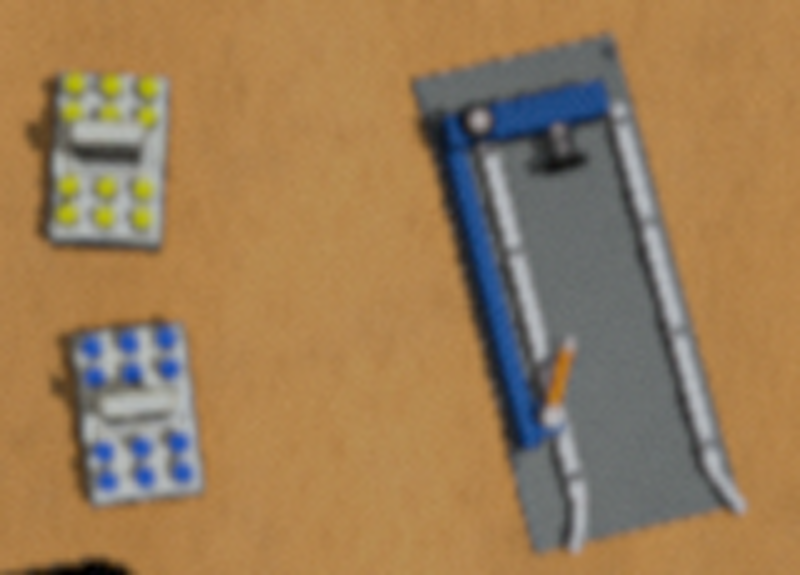

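View pics/scenec.png

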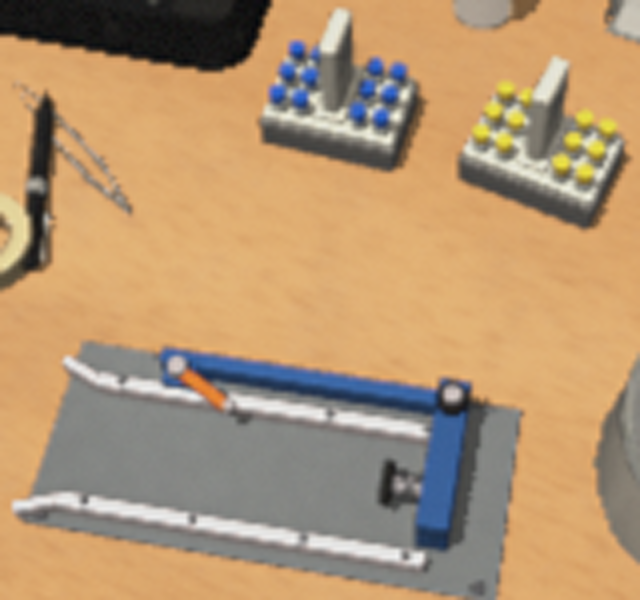

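```bash
python3 - <<'E'
from h import *
t=cv2.imread("pics/top0.png"); s=cv2.imread("pics/scene0.png")
ct,cs=cam("top"),cam("scene")
print("bay corners ML,EL,ER,MR")
tc=[(343,239.6),(317.6,145.6),(358,137),(384,231.5)]
sc=[(180.5,251.3),(290.5,267),(283.8,314.3),(165,294.5)]
off=np.array([.5,.5])*0
for a,b in zip(tc,sc):
    print(plane(ct,a,.004)[:2].round(4),plane(cs,b,.004)[:2].round(4),[x.round(4) for x in tri(ct,a,cs,b)])
def caps(img,c,hr,roi):
    hsv=cv2.cvtColor(img,cv2.COLOR_BGR2HSV)
    m=cv2.inRange(hsv,(hr[0],120,60),(hr[1],255,255))
    k=np.zeros_like(m);x0,y0,x1,y1=roi;k[y0:y1,x0:x1]=m[y0:y1,x0:x1]
    n,l,st,ce=cv2.connectedComponentsWithStats(k)
    r=[(st[i,4],*ce[i]) for i in range(1,n) if st[i,4]>2]
    ys,xs=np.nonzero(k)
    pts=np.array([plane(c,p,.043)[:2] for p in zip(xs,ys)])
    (cx,cy),wh,an=cv2.minAreaRect((pts*1000).astype(np.float32))
    print(len(r),"mean",pts.mean(0).round(4),"rect",np.round([cx,cy,*wh,an],1))
    return r
for h,name in (((105,130),"blue"),((22,35),"yel")):
    ra=dict(blue=((240,190,290,235),(220,172,268,210)),yel=((240,140,275,185),(270,180,325,220)))[name]
    print(name); caps(t,ct,h,ra[0]);caps(s,cs,h,ra[1])
E
```

```text
bay corners ML,EL,ER,MR
[ 0.4521 -0.0911] [ 0.4543 -0.0927] [array([ 0.4524, -0.0916,  0.0005]), np.float64(0.0007)]
[ 0.7001 -0.0222] [ 0.703  -0.0228] [array([ 0.7018, -0.022 ,  0.001 ]), np.float64(0.0021)]
[ 0.7267 -0.1304] [ 0.7301 -0.1285] [array([ 0.7285, -0.1295,  0.0036]), np.float64(0.0038)]
[ 0.476  -0.1981] [ 0.4802 -0.1961] [array([ 0.4777, -0.197 ,  0.0023]), np.float64(0.0044)]
blue
12 mean [0.5174 0.1212] rect [517.  121.9  74.4  45.3   8.7]
11 mean [0.5193 0.1171] rect [517.8 118.3  75.4  48.7   8.8]
yel
12 mean [0.6534 0.142 ] rect [650.2 141.4  46.5  79.2  88.7]
12 mean [0.6497 0.1379] rect [649.4 138.1  51.8  79.5  88.6]
```

The top view shows the blue carrier around (262,212), the bay mouth at (361,238) and the pawl at (346,203). The two views agree to about 3 mm: blue carrier at ≈(0.518,0.119), bay origin at ≈(0.605,-0.106), bay yaw ≈15.3°. I'm moving above the carrier to measure it with the wrist camera.

```bash
python3 -m creep '[[[1.8,3.6,0,0,0,4,1],[3.6,7.2,0,0,0,8,1],[5.4,10.8,0,0,0,12,1],[7.2,14.4,0,0,0,16,1],[9,18,0,0,0,20,1]]]'
```

```text
clock: 0.65
position: [0.2552, -0.4212, 0.2436]
ee_rot: [-2.992, -0.956, 0.0]
force: [0.8, -1.0, 0.3]
width: 0.999
```

```bash
python3 -m creep '[[[1.8,3.6,0,0,0,4,1],[3.6,7.2,0,0,0,8,1],[5.4,10.8,0,0,0,12,1],[7.2,14.4,0,0,0,16,1],[9,18,0,0,0,21,1]]]' && python3 -m creep '[[[1.8,3.6,0,0,0,4,1],[3.6,7.2,0,0,0,8,1],[5.4,10.8,0,0,0,12,1],[7.2,14.4,0,0,0,16,1],[9,18,0,0,0,21,1]]]'
```

```text
clock: 1.15
position: [0.3451, -0.2413, 0.2438]
ee_rot: [2.768, 1.486, -0.0]
force: [0.7, 0.2, -1.2]
width: 1.002
clock: 1.65
position: [0.4351, -0.0614, 0.2438]
ee_rot: [2.451, 1.965, 0.0]
force: [1.1, -0.3, 0.2]
width: 1.0
```

```bash
python3 -m creep '[[[1.8,3.6,0,0,0,4,1],[3.6,7.2,0,0,0,8,1],[5.4,10.8,0,0,0,12,1],[7.2,14.4,0,0,0,16,1],[8.4,17.8,0,0,0,20,1]]]' ; python3 -m creep '[[[0,0,0,0,0,0,1]]]'; python3 - <<'E'
from h import *
st=arm.observe(); print(st['position'],st['joints'])
cv2.imwrite("pics/w1.png",arm.get_image("wrist")[:,:,::-1])
cv2.imwrite("pics/s1.png",arm.get_image("scene")[:,:,::-1])
E
```

```text
clock: 2.15
position: [0.5196, 0.1167, 0.2435]
ee_rot: [-2.073, -2.361, -0.0]
force: [-1.0, -0.6, -0.1]
width: 1.0
clock: 2.25
position: [0.5192, 0.1206, 0.2437]
ee_rot: [-2.065, -2.365, -0.005]
force: [0.1, -0.4, -0.0]
width: 1.001
[0.51920029 0.12061941 0.24369669] [ 0.17515448  0.3643836  -0.66012312  1.75717415  0.24381294  1.10212959
 -0.42842756]
```

View pics/w1.png

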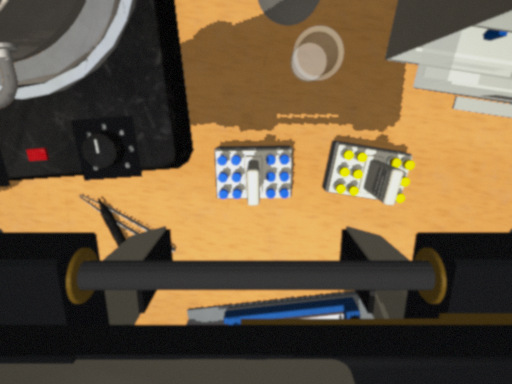

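View pics/s1.png

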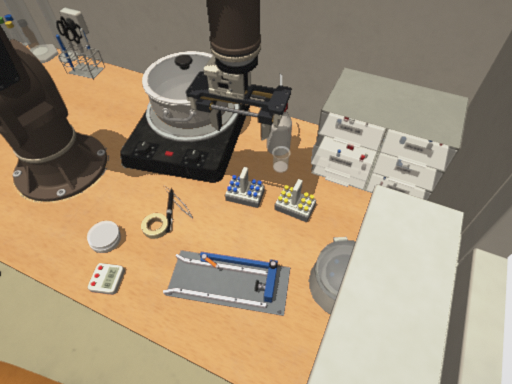

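```bash
python3 - <<'E'
from h import *
ct,cs=cam("top"),cam("scene")
print("bottle cap",tri(ct,(175,201),cs,(281,102)), plane(ct,(175,201),.222))
c=cam("wrist")
img=cv2.imread("pics/w1.png");hsv=cv2.cvtColor(img,cv2.COLOR_BGR2HSV)
m=cv2.inRange(hsv,(105,110,60),(130,255,255));k=np.zeros_like(m);k[140:210,205:300]=m[140:210,205:300]
n,l,st,ce=cv2.connectedComponentsWithStats(k)
P=[plane(c,ce[i],.043)[:2] for i in range(1,n) if st[i,4]>15]
print(len(P)); P=np.array(P); print(P.mean(0)); 
(cx,cy),wh,an=cv2.minAreaRect((P*1000).astype(np.float32)); print(cx,cy,wh,an)
q=P-P.mean(0);u,s,vt=np.linalg.svd(q);print(np.degrees(np.arctan2(vt[0,1],vt[0,0])))
# plate top: corners white blob
for uv in [(253,165),(253,203)]: print(plane(c,uv,.095))
T=R.from_rotvec(arm.observe()['ee_rot']).as_matrix();print("tool y deg",np.degrees(np.arctan2(T[1,1],T[0,1])))
cv2.imwrite("pics/w1c.png",cv2.resize(img[130:220,190:310],None,fx=6,fy=6,interpolation=cv2.INTER_CUBIC))
E
```

```text
bottle cap (array([0.52831877, 0.31757852, 0.16254095]), np.float64(0.004270035573171161)) [0.52101308 0.30356386 0.222     ]
12
[0.51554346 0.11501746]
515.48486328125 114.95101928710938 (67.94222259521484, 38.009944915771484) 8.222474098205566
8.305253801194521
[0.51300125 0.13669563 0.095     ]
[0.51767839 0.10016766 0.095     ]
tool y deg 7.3593414955539584
```

View pics/w1c.png

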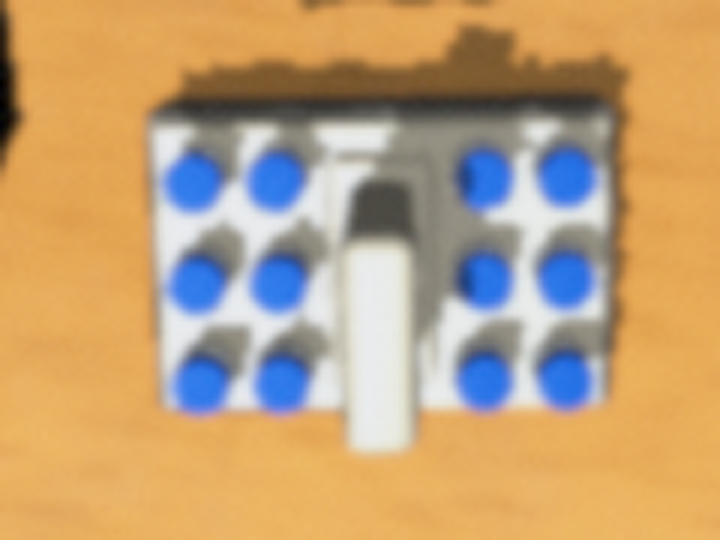

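```bash
python3 -m creep '[[[-0.2,0,-1,0,0,0.5,1],[-0.2,0,-2,0,0,0.5,1],[-0.2,0,-3,0,0,0.5,1],[-0.2,0,-3,0,0,0.5,1],[-0.2,0,-3,0,0,0.5,1]]]'; python3 - <<'E'
from h import *
st=arm.observe();T=R.from_rotvec(st['ee_rot']).as_matrix();print(st['position'],"tool y deg",np.degrees(np.arctan2(T[1,1],T[0,1])),T[:,2])
c=cam("wrist",st); im=arm.get_image("wrist")[:,:,::-1]; cv2.imwrite("pics/w2.png",im)
hsv=cv2.cvtColor(im,cv2.COLOR_BGR2HSV)
m=cv2.inRange(hsv,(105,110,60),(130,255,255));k=np.zeros_like(m);k[120:230,190:320]=m[120:230,190:320]
n,l,s,ce=cv2.connectedComponentsWithStats(k)
P=np.array([plane(c,ce[i],.044)[:2] for i in range(1,n) if s[i,4]>15]);print(len(P),P.mean(0),cv2.minAreaRect((P*1000).astype(np.float32)))
E
```

```text
clock: 2.85
position: [0.5165, 0.1147, 0.2134]
ee_rot: [-2.066, -2.366, 0.001]
force: [-0.8, 0.5, -0.4]
width: 0.997
[0.51654927 0.11467876 0.21339844] tool y deg 7.7506078496282464 [-7.22563995e-04 -2.19348704e-04 -9.99999715e-01]
12 [0.51651161 0.12063375] ((516.5286254882812, 120.64376831054688), (67.91223907470703, 37.919986724853516), 8.714951515197754)
```

View pics/w2.png

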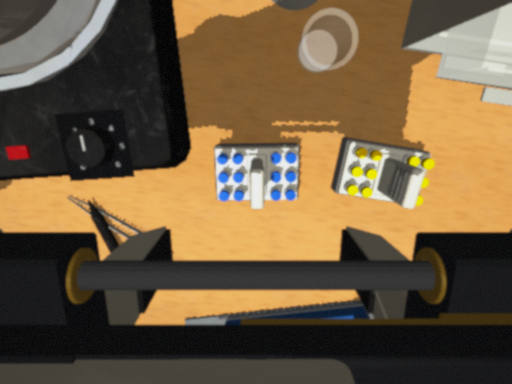

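The wrist view shows the carrier under the jaws, its plate at pixel (257,185). It sits at (0.517,0.120) with yaw 8.6°, which agrees with the other views. Descending.

```bash
python3 -m creep '[[[0,0.5,-2,0,0,0.8,1],[0,0.5,-4,0,0,0.8,1],[0,0.5,-6,0,0,0.8,1],[0,0.5,-8,0,0,0.8,1],[0,0.5,-8,0,0,0.8,1]]]'; python3 - <<'E'
from h import *
arm.get_image("scene")
st=arm.observe();T=R.from_rotvec(st['ee_rot']).as_matrix();print(st['position'],"tool y deg",np.degrees(np.arctan2(T[1,1],T[0,1])))
c=cam("wrist",st); im=arm.get_image("wrist")[:,:,::-1]; cv2.imwrite("pics/w3.png",im)
E
```

```text
clock: 3.4
position: [0.5156, 0.1195, 0.132]
ee_rot: [-2.048, -2.38, 0.004]
force: [0.4, 0.1, 0.3]
width: 1.001
[0.51631828 0.11998336 0.133384  ] tool y deg 8.587222221873688
```

View pics/w3.png

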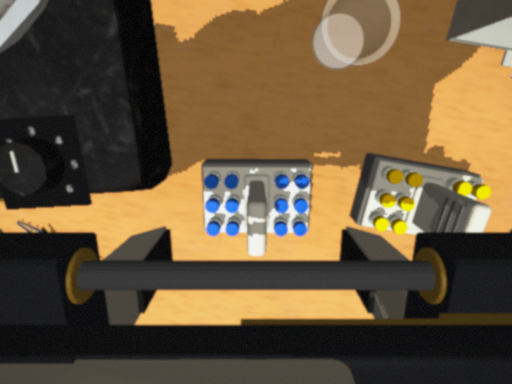

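The plate at column 257 is centred between the fingers (171 and 341) and the carrier is square to the jaws. Going down and closing.

```bash
python3 -m creep '[[[0,0,-1.5,0,0,0,1],[0,0,-3,0,0,0,1],[0,0,-4.5,0,0,0,1],[0,0,-5.8,0,0,0,1],[0,0,-5.8,0,0,0,1]]]' && python3 -m creep '[[[0,0,0,0,0,0,0],[0,0,0,0,0,0,-0.6],[0,0,0,0,0,0,-1],[0,0,0,0,0,0,-1],[0,0,0,0,0,0,-1]]]' 15 && python3 -m creep '[[[0,0,0,0,0,0,-1],[0,0,0,0,0,0,-1],[0,0,0,0,0,0,-1],[0,0,0,0,0,0,-1],[0,0,0,0,0,0,-1]]]' 30
```

```text
clock: 4.0
position: [0.5165, 0.1199, 0.0752]
ee_rot: [-2.049, -2.381, 0.001]
force: [-0.3, 1.1, -0.2]
width: 1.002
clock: 4.5
position: [0.5169, 0.1201, 0.076]
ee_rot: [2.049, 2.381, 0.001]
force: [0.0, 0.8, -0.5]
width: 0.616
clock: 5.0
position: [0.5167, 0.1201, 0.0757]
ee_rot: [-2.049, -2.381, 0.0]
force: [0.5, -0.3, -0.0]
width: 0.178
```

```bash
python3 -m creep '[[[0,0,0,0,0,0,-1],[0,0,0,0,0,0,-1],[0,0,0,0,0,0,-1],[0,0,0,0,0,0,-1]]]' && python3 -m creep '[[[0,0,1,0,0,0,-1],[0,0,2.5,0,0,0,-1],[0,0,4,0,0,0,-1],[0,0,4,0,0,0,-1],[0,0,4,0,0,0,-1]]]'; python3 - <<'E'
from h import *
cv2.imwrite("pics/w4.png",arm.get_image("wrist")[:,:,::-1])
cv2.imwrite("pics/s4.png",cv2.resize(arm.get_image("scene")[60:320,150:350,::-1],None,fx=3,fy=2.3))
E
```

```text
clock: 5.4
position: [0.5168, 0.1201, 0.0757]
ee_rot: [-2.049, -2.381, -0.0]
force: [-0.1, -0.1, -0.4]
width: 0.132
clock: 5.9
position: [0.5168, 0.1199, 0.1159]
ee_rot: [2.049, 2.381, 0.0]
force: [-0.0, 0.6, -2.4]
width: 0.129
```

View pics/w4.png

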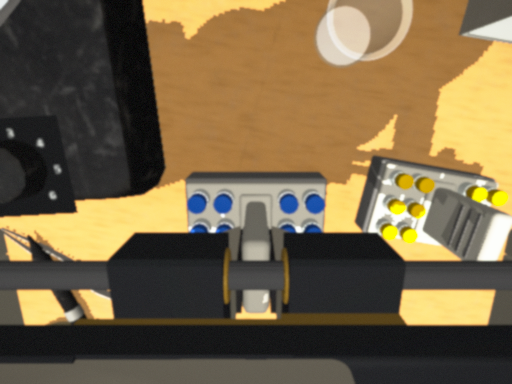

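View pics/s4.png

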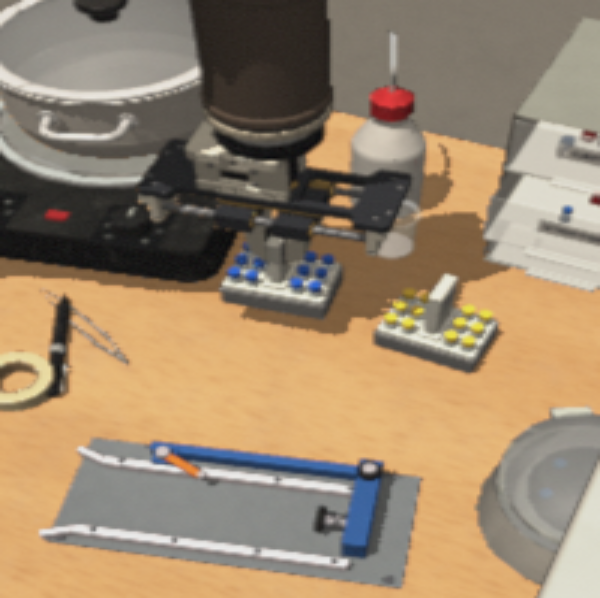

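The grip holds: width 11.9 mm, weight about 2.4 N, carrier level. Next I carry it to the far side of the bay so the wrist camera sees rails and mouth clearly.

```bash
python3 -m creep '[[[0,-1,2,0,0,0.5,-1],[0,-3,4,0,0,1,-1],[0.3,-5.5,6,0,0,2,-1],[0.5,-8,8,0,0,3,-1],[0.5,-10.5,9,0,0,4,-1]]]' && python3 -m creep '[[[0.2,-2.5,0,0,0,0.5,-1],[0.4,-5,0,0,0,1,-1],[0.6,-7.5,0,0,0,1.5,-1],[0.8,-10,0,0,0,2,-1],[1,-12.5,0,0,0,2.7,-1]]]' && python3 -m creep '[[[0,-2.5,0,0,0,0,-1],[0,-5,0,0,0,0,-1],[0,-7.5,0,0,0,0,-1],[0,-9.5,0,0,0,0,-1],[0,-11,0,0,0,0,-1]]]' && python3 -m creep '[[[0,0,0,0,0,0,-1],[0,0,0,0,0,0,-1],[0,0,0,0,0,0,-1],[0,0,0,0,0,0,-1]]]';  python3 - <<'E'
from h import *
st=arm.observe();T=R.from_rotvec(st['ee_rot']).as_matrix();print(st['position'],"tool y deg",np.degrees(np.arctan2(T[1,1],T[0,1])),st['dq'].round(3))
np.save("st5.npy",np.r_[st['position'],st['ee_rot']])
cv2.imwrite("pics/w5.png",arm.get_image("wrist")[:,:,::-1])
E
```

```text
clock: 6.5
position: [0.5222, 0.0143, 0.2066]
ee_rot: [1.963, 2.452, 0.001]
force: [0.5, -0.7, -3.0]
width: 0.13
clock: 7.0
position: [0.5312, -0.111, 0.2048]
ee_rot: [-1.905, -2.496, 0.001]
force: [-0.5, 0.4, -3.1]
width: 0.127
clock: 7.5
position: [0.5311, -0.2215, 0.2047]
ee_rot: [-1.907, -2.495, 0.001]
force: [-0.7, -0.1, -2.9]
width: 0.127
clock: 7.9
position: [0.532, -0.2185, 0.2058]
ee_rot: [-1.904, -2.499, -0.001]
force: [0.8, 0.2, -3.1]
width: 0.13
[ 0.53196644 -0.21852954  0.2058268 ] tool y deg 15.39295532371639 [ 0.    -0.001  0.004 -0.003  0.003  0.001  0.002]
```

View pics/w5.png

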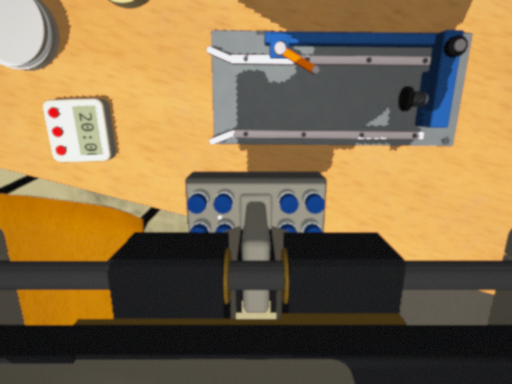

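```bash
python3 - <<'E'
import cv2
im=cv2.imread("pics/w5.png")
cv2.imwrite("pics/w5c.png",cv2.resize(im[25:150,205:335],None,fx=4.6,fy=4.6,interpolation=cv2.INTER_CUBIC))
cv2.imwrite("pics/w5d.png",cv2.resize(im[25:150,335:475],None,fx=4.6,fy=4.6,interpolation=cv2.INTER_CUBIC))
E
```

```text
(no output)
```

View pics/w5c.png

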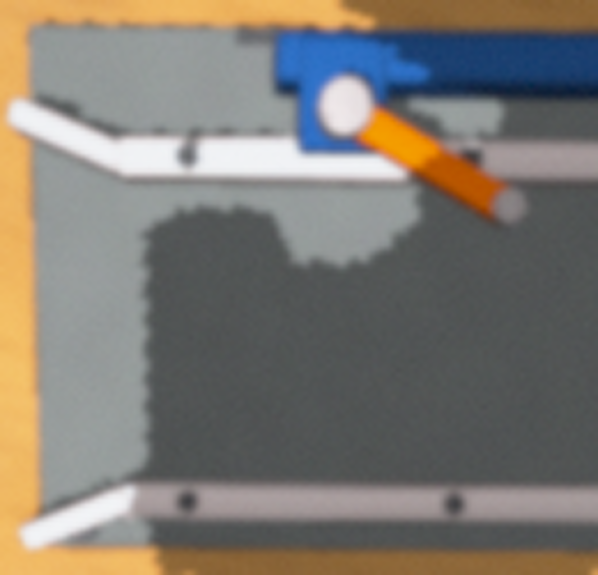

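View pics/w5d.png

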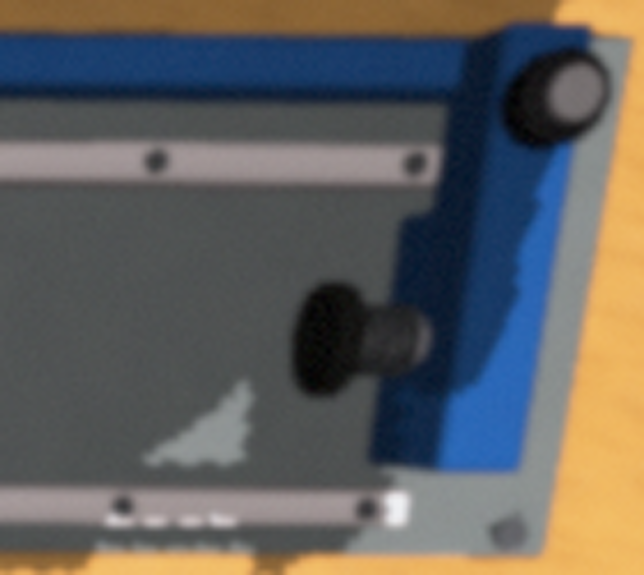

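```bash
python3 - <<'E'
from h import *
v=np.load("st5.npy");c=cam("wrist",dict(position=v[:3],ee_rot=v[3:]))
f=lambda p,d: ((p[0])/4.6+ (335 if d else 205)-.4,p[1]/4.6+25-.4)
pl=lambda p,d,z: plane(c,f(p,d),z)[:2]
L=np.array([pl(p,d,.016) for p,d in [((188,155),0),((155,161),1),((415,163),1)]])
Rr=np.array([pl(p,d,.016) for p,d in [((188,502),0),((455,505),0),((123,506),1),((367,510),1)]])
def ang(P):
    u,s,vt=np.linalg.svd(P-P.mean(0));a=np.degrees(np.arctan2(*(vt[0]*np.sign(vt[0,0]))[::-1]));return a,s[1]
print("L",ang(L),"R",ang(Rr))
a=np.radians((ang(L)[0]+ang(Rr)[0])/2);ex=np.array([np.cos(a),np.sin(a)]);ey=np.array([-ex[1],ex[0]])
print("yaw",np.degrees(a)); yl=(L@ey);yr=(Rr@ey);print("ylat",yl,yr,"mid",(yl.mean()+yr.mean())/2,"sep",yl.mean()-yr.mean())
print("screws along", L@ex, Rr@ex)
for n,p,d,z in [("mouthL",(33,28),0,.004),("mouthR",(42,545),0,.004),("endL",(630,38),1,.004),("endR",(545,552),1,.004),("kinkLi",(125,180),0,.010),("kinkRi",(135,485),0,.016),("railendL",(440,163),1,.016),("pawltip",(510,205),0,.033),("plungerface",(297,340),1,.021),("pawlpivot",(345,103),0,.04)]:
    q=pl(p,d,z);print(n,q,"along",q@ex,"lat",q@ey)
# inner edges left/right
for p,d in [((200,181),0),((400,181),0),((300,184),1)]: print("Lin",pl(p,d,.016)@ey,pl(p,d,.004)@ey)
for p,d in [((200,484),0),((400,485),0),((300,488),1)]: print("Rin",pl(p,d,.016)@ey,pl(p,d,.004)@ey)
E
```

```text
L (np.float64(14.940111869558077), np.float64(8.16646590066091e-05)) R (np.float64(14.916208933817343), np.float64(0.00029091973814698))
yaw 14.92816040168771
ylat [-0.22900676 -0.22906758 -0.22894622] [-0.3012608  -0.30137056 -0.30103957 -0.30141869] mid -0.2651396310465567 sep 0.07226554809708005
screws along [0.44669254 0.56638183 0.62153237] [0.44674133 0.50680484 0.56667442 0.62171765]
mouthL [ 0.45122103 -0.08911386] along 0.4130357172187089 lat -0.20234425469677475
mouthR [ 0.47867092 -0.19570567] along 0.4121002831803778 lat -0.3124098456932881
endL [ 0.69937136 -0.02248452] along 0.6699751011542913 lat -0.2018891266927392
endR [ 0.72860052 -0.1282934 ] along 0.6709605774926917 lat -0.3116565679813197
kinkLi [ 0.47836589 -0.11389379] along 0.4328809180964798 lat -0.23328057855559733
kinkRi [ 0.49685287 -0.17555271] along 0.4348601468342392 lat -0.29762086877323646
railendL [ 0.66464155 -0.05969472] along 0.6268318012200353 lat -0.2288968020810284
pawltip [ 0.55699874 -0.10010984] along 0.5124107331912005 lat -0.2402182671588588
plungerface [ 0.64710022 -0.10191927] along 0.5990051263484152 lat -0.2651774658071638
pawlpivot [ 0.51923229 -0.09215629] along 0.4779678152322116 lat -0.22280422409420034
Lin -0.23410087564082815 -0.23256033042640467
Lin -0.23370467233343578 -0.23214974470983546
Lin -0.2333107728998076 -0.2317415464989803
Rin -0.2972664815834718 -0.29801888439250523
Rin -0.29707233637353997 -0.29781769159918164
Rin -0.2967006546221996 -0.2974325175853295
```

```bash
python3 - <<'E'
from h import *
im=cv2.imread("pics/w5.png");hsv=cv2.cvtColor(im,cv2.COLOR_BGR2HSV)
m=cv2.inRange(hsv,(105,110,40),(130,255,255));k=np.zeros_like(m);k[185:216,180:335]=m[185:216,180:335]
n,l,s,ce=cv2.connectedComponentsWithStats(k)
m_=arm.camera_model("wrist");f=192/np.tan(np.radians(m_["vfov"]/2));c=(f,m_["cx"],m_["cy"],m_["T_tool_cam"])
for i in range(1,n):
    if s[i,4]>30: print(ce[i],s[i],plane(c,ce[i],.0310).round(4))
g=cv2.resize(im[165:240,180:335],None,fx=5,fy=5,interpolation=cv2.INTER_CUBIC);cv2.imwrite("pics/w5e.png",g)
E
```

```text
[196.47058824 203.34191176] [188 194  18  19 272] [ 0.0198 -0.0338  0.031 ]
[222.59622642 203.26792453] [214 194  18  19 265] [ 0.0198 -0.019   0.031 ]
[288.53962264 203.35471698] [280 194  18  19 265] [0.0198 0.0186 0.031 ]
[314.57195572 203.35793358] [306 194  18  19 271] [0.0198 0.0335 0.031 ]
```

View pics/w5e.png

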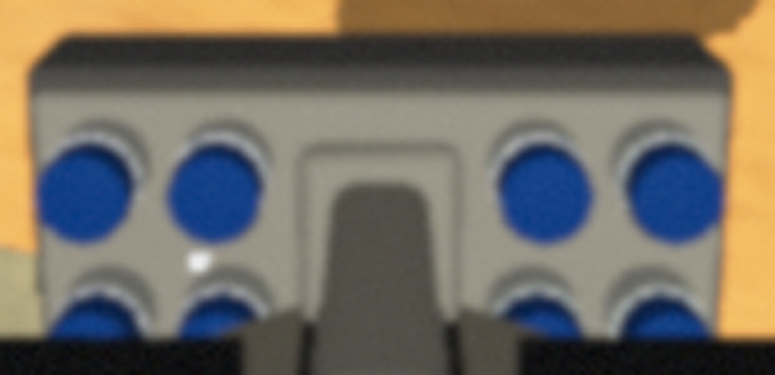

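The bay is now well fixed from the rail screws: yaw 14.93°, rail spacing as expected, origin (0.6065,-0.1128). The pawl tip and plunger suggest u ≈ -11 mm. The carrier sits about 1 mm toward +y in the jaws, with no yaw error. I'm moving behind the mouth, at bay x=-185.

```bash
python3 -m creep '[[[-2,1.1,0,0,0,-0.2,-1],[-4.5,2.5,0,0,0,-0.4,-1],[-7,3.8,0,0,0,-0.45,-1],[-9.5,5.2,0,0,0,-0.45,-1],[-10.4,5.7,0,0,0,-0.45,-1]]]' && python3 -m creep '[[[0,0,-2.5,0,0,0,-1],[0,0,-5,0,0,0,-1],[0,0,-7.5,0,0,0,-1],[0,0,-9.5,0,0,0,-1],[0,0,-10.5,0,0,0,-1]]]' && python3 -m creep '[[[0,0,0,0,0,0,-1],[0,0,0,0,0,0,-1],[0,0,0,0,0,0,-1],[0,0,0,0,0,0,-1]]]'; cat >> h.py <<'E'
A=np.radians(14.93);EX=np.array([np.cos(A),np.sin(A)]);EY=np.array([-EX[1],EX[0]]);O=.557*EX-.2652*EY
def bay(st=None):
    st=st or arm.observe();p=st['position'];T=R.from_rotvec(st['ee_rot']).as_matrix()
    d=p[:2]-O;print("t",st['clock'],"tcp bay x,y mm",(d@EX*1000).round(1),(d@EY*1000).round(1),"z",p[2].round(4),"yaw",np.degrees(np.arctan2(T[1,1],T[0,1])).round(2),"tilt",T[:2,2].round(3),"F along,lat,z",(st['force'][:2]@EX).round(1),(st['force'][:2]@EY).round(1),st['force'][2].round(1))
E
python3 - <<'E'
from h import *
bay()
cv2.imwrite("pics/w6.png",arm.get_image("wrist")[:,:,::-1])
E
```

```text
clock: 8.45
position: [0.4254, -0.1612, 0.2057]
ee_rot: [-1.913, -2.49, 0.002]
force: [0.3, -0.3, -2.7]
width: 0.13
clock: 8.95
position: [0.4275, -0.1625, 0.0995]
ee_rot: [-1.915, -2.489, 0.0]
force: [0.8, -0.9, -2.4]
width: 0.129
clock: 9.35
position: [0.4284, -0.1631, 0.1016]
ee_rot: [1.915, 2.488, 0.001]
force: [0.3, 0.4, -3.5]
width: 0.131
t 9.35 tcp bay x,y mm -185.1 -2.8 z 0.1016 yaw 14.82 tilt [ 0.002 -0.001] F along,lat,z 0.4 0.3 -3.5
```

View pics/w6.png

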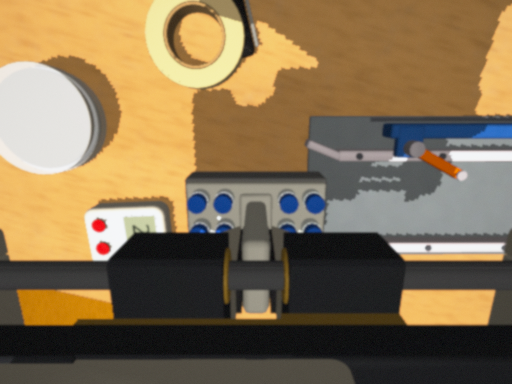

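```bash
python3 - <<'E'
from h import *
im=cv2.imread("pics/w6.png");cv2.imwrite("pics/w6c.png",cv2.resize(im[110:260,300:440],None,fx=4,fy=4,interpolation=cv2.INTER_CUBIC))
E
```

```text
(no output)
```

View pics/w6c.png

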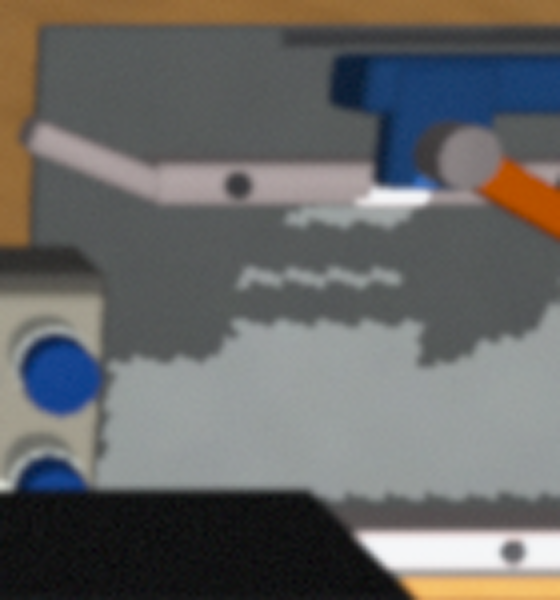

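```bash
python3 - <<'E'
from h import *
c=cam("wrist")
def b(p,z):
    q=plane(c,(p[0]/4+300-.4,p[1]/4+110-.4),z)[:2]-O; return (q@EX*1000).round(1),(q@EY*1000).round(1)
for n,p,z in [("screwL",(238,185),.016),("screwR",(513,552),.016),("kink",(155,205),.016),("mouthedge",(35,215),.004),("innerL",(300,206),.016),("innerR",(450,531),.016),("carrier rear-left top corner",(100,288),.0559),("carrier nose edge",(100,400),.0559),("pawlpivot",(468,155),.04)]: print(n,b(p,z))
E
```

```text
screwL (np.float64(-110.6), np.float64(36.2))
screwR (np.float64(-50.6), np.float64(-35.8))
kink (np.float64(-125.3), np.float64(32.6))
mouthedge (np.float64(-144.9), np.float64(28.7))
innerL (np.float64(-99.0), np.float64(32.4))
innerR (np.float64(-63.5), np.float64(-31.4))
carrier rear-left top corner (np.float64(-143.4), np.float64(26.3))
carrier nose edge (np.float64(-142.4), np.float64(8.5))
pawlpivot (np.float64(-82.1), np.float64(44.5))
```

Measured again, the bay's screws, kinks and edges match to 0.5 mm. Shifting +2.5 mm laterally and lowering to just above the floor.

```bash
python3 -m creep '[[[-0.05,0.2,-0.8,0,0,0.1,-1],[-0.06,0.24,-1.5,0,0,0.1,-1],[-0.06,0.24,-2,0,0,0.1,-1],[-0.06,0.24,-2,0,0,0.1,-1],[-0.06,0.24,-2,0,0,0.1,-1]]]'; python3 -c "from h import *; bay()"; python3 -m creep '[[[0.58,0.155,0,0,0,0,-1],[1.16,0.31,0,0,0,0,-1],[1.74,0.465,0,0,0,0,-1],[2.32,0.62,0,0,0,0,-1],[2.9,0.773,0,0,0,0,-1]]]';python3 -c "from h import *; bay()"
```

```text
clock: 9.9
position: [0.427, -0.1604, 0.0804]
ee_rot: [-1.913, -2.491, 0.0]
force: [-0.6, -0.7, -2.4]
width: 0.133
t 9.9 tcp bay x,y mm -185.7 0.2 z 0.0804 yaw 14.94 tilt [-0.  0.] F along,lat,z -0.7 -0.5 -2.4
clock: 10.4
position: [0.4568, -0.1525, 0.0807]
ee_rot: [1.914, 2.491, 0.0]
force: [-0.6, 1.0, -2.1]
width: 0.131
t 10.4 tcp bay x,y mm -154.9 0.1 z 0.0807 yaw 14.94 tilt [0. 0.] F along,lat,z -0.3 1.1 -2.1
```

```bash
python3 -m creep '[[[0.68,0.18,0,0,0,0,-1],[1.36,0.36,0,0,0,0,-1],[2.04,0.54,0,0,0,0,-1],[2.72,0.72,0,0,0,0,-1],[3.4,0.9,0,0,0,0,-1]]]';python3 -c "from h import *; bay()";python3 -m creep '[[[0,0,-0.05,0,0,0,-1],[0,0,-0.1,0,0,0,-1],[0,0,-0.12,0,0,0,-1],[0,0,-0.12,0,0,0,-1],[0,0,-0.12,0,0,0,-1]]]';python3 - <<'E'
from h import *
bay()
cv2.imwrite("pics/w7.png",arm.get_image("wrist")[:,:,::-1])
bay()
E
```

```text
clock: 10.9
position: [0.4907, -0.1436, 0.0807]
ee_rot: [-1.914, -2.491, -0.0]
force: [-0.1, 0.6, -2.1]
width: 0.132
t 10.9 tcp bay x,y mm -119.8 0.0 z 0.0807 yaw 14.94 tilt [0. 0.] F along,lat,z 0.1 0.6 -2.1
clock: 11.4
position: [0.4902, -0.1437, 0.0797]
ee_rot: [1.914, 2.491, 0.001]
force: [-0.2, 0.7, -0.6]
width: 0.131
t 11.4 tcp bay x,y mm -120.4 0.1 z 0.0797 yaw 14.93 tilt [0. 0.] F along,lat,z -0.0 0.7 -0.6
t 11.45 tcp bay x,y mm -120.4 0.1 z 0.0797 yaw 14.93 tilt [0. 0.] F along,lat,z 0.9 1.2 0.8
```

View pics/w7.png

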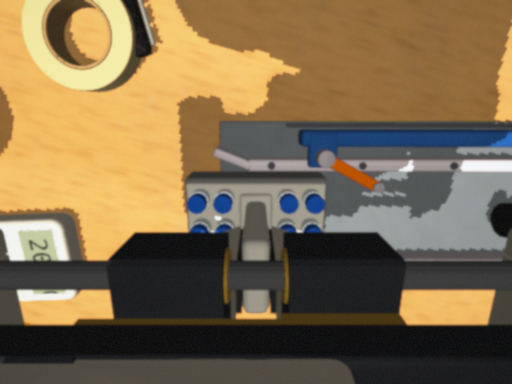

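The carrier is on the floor plate between the rails: contact at z=0.0797, nose at column 326 well before the pawl tip at (378,185), pawl shut. Starting the slide.

```bash
for i in 1; do python3 -m creep '[[[0.48,0.13,0,0,0,0,-1],[0.97,0.26,0,0,0,0,-1],[1.45,0.39,0,0,0,0,-1],[1.93,0.515,0,0,0,0,-1],[2.42,0.645,0,0,0,0,-1]]]' >/dev/null; python3 -c "from h import *; bay()"; done; python3 -m creep '[[[0.48,0.13,0,0,0,0,-1],[0.97,0.26,0,0,0,0,-1],[1.45,0.39,0,0,0,0,-1],[1.93,0.515,0,0,0,0,-1],[2.42,0.645,0,0,0,0,-1]]]'; python3 - <<'E'
from h import *
bay()
cv2.imwrite("pics/w8.png",arm.get_image("wrist")[:,:,::-1])
bay()
E
```

```text
t 11.95 tcp bay x,y mm -101.4 -0.7 z 0.0798 yaw 14.82 tilt [-0.012 -0.004] F along,lat,z -33.4 2.5 47.4
clock: 12.45
position: [0.5371, -0.133, 0.0793]
ee_rot: [-1.916, -2.489, 0.006]
force: [-6.5, -5.6, 5.4]
width: 0.129
t 12.45 tcp bay x,y mm -72.3 -1.6 z 0.0793 yaw 14.83 tilt [-0.003 -0.003] F along,lat,z -7.7 -3.7 5.4
t 12.5 tcp bay x,y mm -70.7 -1.5 z 0.0793 yaw 14.86 tilt [-0.001 -0.002] F along,lat,z 0.4 -4.3 -3.4
```

View pics/w8.png

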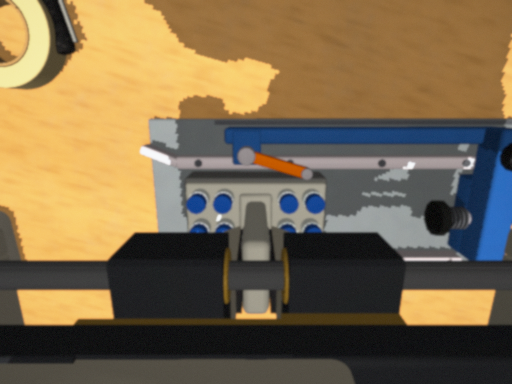

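The pawl has been pushed aside and rides on the carrier's left side (tip at (305,173)). There was a brief snag (33 N) as the nose met the pawl, which has now cleared. The carrier did not slip in the jaws. Continuing more slowly.

```bash
python3 -m creep '[[[0.39,0.1,0.02,0,0,0,-1],[0.77,0.205,0.02,0,0,0,-1],[1.16,0.31,0.02,0,0,0,-1],[1.55,0.41,0.02,0,0,0,-1],[1.93,0.515,0.02,0,0,0,-1]]]' >/dev/null; python3 -c "from h import *; bay()"; python3 -m creep '[[[0.29,0.08,0,0,0,0,-1],[0.58,0.155,0,0,0,0,-1],[0.87,0.23,0,0,0,0,-1],[1.16,0.31,0,0,0,0,-1],[1.45,0.385,0,0,0,0,-1]]]'>/dev/null;  python3 -c "from h import *; bay()"
```

```text
t 13.0 tcp bay x,y mm -50.2 -0.2 z 0.0796 yaw 14.93 tilt [-0. -0.] F along,lat,z -2.7 -4.0 -2.5
t 13.5 tcp bay x,y mm -35.1 -0.1 z 0.0798 yaw 14.93 tilt [ 0. -0.] F along,lat,z -2.7 -3.2 -2.7
```

```bash
python3 -m creep '[[[0.24,0.06,0,0,0,0,-1],[0.48,0.13,0,0,0,0,-1],[0.72,0.19,0,0,0,0,-1],[0.97,0.26,0,0,0,0,-1],[1.21,0.32,0,0,0,0,-1]]]' >/dev/null; python3 -c "from h import *; bay()"; python3 -m creep '[[[0.24,0.06,0,0,0,0,-1],[0.48,0.13,0,0,0,0,-1],[0.72,0.19,0,0,0,0,-1],[0.97,0.26,0,0,0,0,-1],[0.97,0.26,0,0,0,0,-1]]]'>/dev/null; python3 - <<'E'
from h import *
bay()
cv2.imwrite("pics/w9.png",arm.get_image("wrist")[:,:,::-1])
bay()
E
```

```text
t 14.0 tcp bay x,y mm -22.6 -0.0 z 0.0797 yaw 14.94 tilt [ 0. -0.] F along,lat,z -2.9 -3.5 -2.1
t 14.5 tcp bay x,y mm -12.0 -0.0 z 0.0799 yaw 14.94 tilt [0.001 0.   ] F along,lat,z -0.1 -3.8 -3.0
t 14.55 tcp bay x,y mm -12.0 -0.1 z 0.0799 yaw 14.94 tilt [0.001 0.   ] F along,lat,z -1.6 -4.4 -3.6
```

View pics/w9.png

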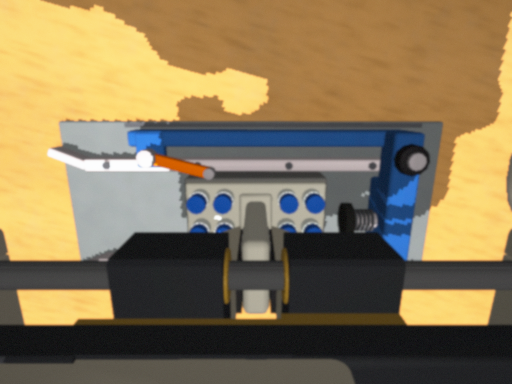

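```bash
python3 -m creep '[[[0.15,0.04,0,0,0,0,-1],[0.29,0.08,0,0,0,0,-1],[0.44,0.12,0,0,0,0,-1],[0.58,0.155,0,0,0,0,-1],[0.72,0.195,0,0,0,0,-1]]]' >/dev/null; python3 -c "from h import *; bay()"; python3 -m creep '[[[0.1,0.025,0,0,0,0,-1],[0.19,0.05,0,0,0,0,-1],[0.29,0.08,0,0,0,0,-1],[0.29,0.08,0,0,0,0,-1]]]'>/dev/null; python3 -c "from h import *; bay()"
```

```text
t 15.05 tcp bay x,y mm -5.3 -0.0 z 0.0797 yaw 14.93 tilt [-0.  0.] F along,lat,z -2.4 -3.8 -3.0
t 15.45 tcp bay x,y mm -2.0 0.0 z 0.0798 yaw 14.94 tilt [0.001 0.   ] F along,lat,z -2.5 -3.7 -2.2
```

```bash
python3 -m creep '[[[0.1,0.025,0,0,0,0,-1],[0.19,0.05,0,0,0,0,-1],[0.29,0.08,0,0,0,0,-1],[0.29,0.08,0,0,0,0,-1]]]' >/dev/null; python3 -c "from h import *; bay()"; python3 -m creep '[[[0.1,0.025,0,0,0,0,-1],[0.19,0.05,0,0,0,0,-1],[0.19,0.05,0,0,0,0,-1]]]'>/dev/null; python3 -c "from h import *; bay()"
```

```text
t 15.85 tcp bay x,y mm 0.9 0.1 z 0.0797 yaw 14.94 tilt [0. 0.] F along,lat,z -2.1 -4.7 -4.3
t 16.15 tcp bay x,y mm 1.9 0.0 z 0.0795 yaw 14.92 tilt [-0.002 -0.   ] F along,lat,z -5.7 -3.4 -1.6
```

```bash
for i in 1; do python3 -m creep '[[[0.1,0.025,0,0,0,0,-1],[0.19,0.05,0,0,0,0,-1],[0.19,0.05,0,0,0,0,-1]]]' >/dev/null; python3 -c "from h import *; bay()"; done; python3 -m creep '[[[0.1,0.025,0,0,0,0,-1],[0.19,0.05,0,0,0,0,-1],[0.19,0.05,0,0,0,0,-1]]]'>/dev/null; python3 - <<'E'
from h import *
bay()
cv2.imwrite("pics/w10.png",arm.get_image("wrist")[:,:,::-1])
E
```

```text
t 16.45 tcp bay x,y mm 3.4 -0.0 z 0.0794 yaw 14.92 tilt [-0.002 -0.001] F along,lat,z -5.9 -4.8 -0.7
t 16.75 tcp bay x,y mm 5.5 -0.0 z 0.0794 yaw 14.91 tilt [-0.002 -0.   ] F along,lat,z -6.4 -3.8 -1.8
```

View pics/w10.png

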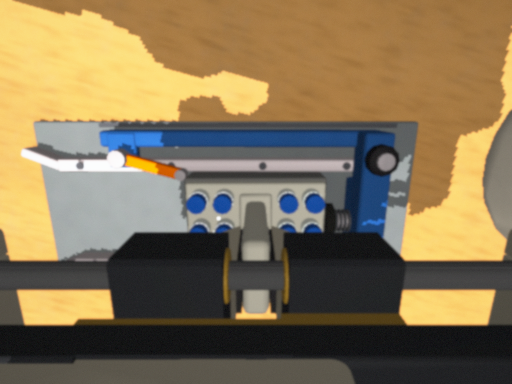

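```bash
python3 -m creep '[[[0.1,0.025,0,0,0,0,-1],[0.1,0.025,0,0,0,0,-1]]]' >/dev/null; python3 -c "from h import *; bay()";  python3 -m creep '[[[0.1,0.025,0,0,0,0,-1],[0.1,0.025,0,0,0,0,-1]]]' >/dev/null; python3 -c "from h import *; bay()"
```

```text
t 17.0 tcp bay x,y mm 6.4 0.2 z 0.0794 yaw 14.9 tilt [-0.003 -0.   ] F along,lat,z -6.0 -3.7 -0.8
t 17.2 tcp bay x,y mm 7.2 0.2 z 0.0794 yaw 14.89 tilt [-0.003 -0.   ] F along,lat,z -6.7 -2.5 0.3
```

```bash
python3 -m creep '[[[0.1,0.025,0,0,0,0,-1],[0.1,0.025,0,0,0,0,-1]]]' >/dev/null; python3 - <<'E'
from h import *
bay()
im=arm.get_image("wrist")[:,:,::-1];cv2.imwrite("pics/w11.png",cv2.resize(im[100:260,60:380],None,fx=2.4,fy=2.4))
E
```

```text
t 17.4 tcp bay x,y mm 8.1 0.2 z 0.0794 yaw 14.89 tilt [-0.003 -0.   ] F along,lat,z -7.2 -2.3 0.8
```

View pics/w11.png

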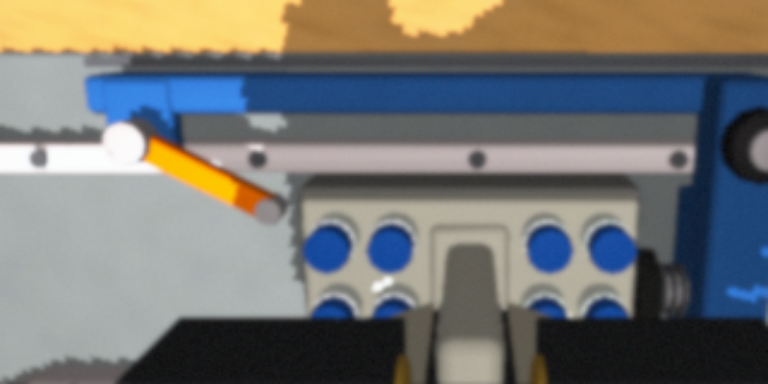

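```bash
python3 - <<'E'
from h import *
c=cam("wrist")
def b(uv,z,sx=0):
    q=plane(c,uv,z)[:2]-O; return (q@EX*1000-sx).round(1),(q@EY*1000).round(1)
tip=(268/2.4+60-.3,208/2.4+100-.3);pv=(125/2.4+60-.3,142/2.4+100-.3)
print(b(tip,.033),b(pv,.04), "rear edge",b((304/2.4+60,250/2.4+100),.034))
bay()
# w7 : tcp at -120.4
im=cv2.imread("pics/w7.png");cv2.imwrite("pics/w7c.png",cv2.resize(im[110:230,290:430],None,fx=5,fy=5))
E
```

```text
(np.float64(-43.8), np.float64(26.2)) (np.float64(-75.1), np.float64(44.1)) rear edge (np.float64(-34.8), np.float64(15.1))
t 17.45 tcp bay x,y mm 8.1 0.2 z 0.0794 yaw 14.89 tilt [-0.003 -0.   ] F along,lat,z -7.0 -2.3 1.2
```

View pics/w7c.png

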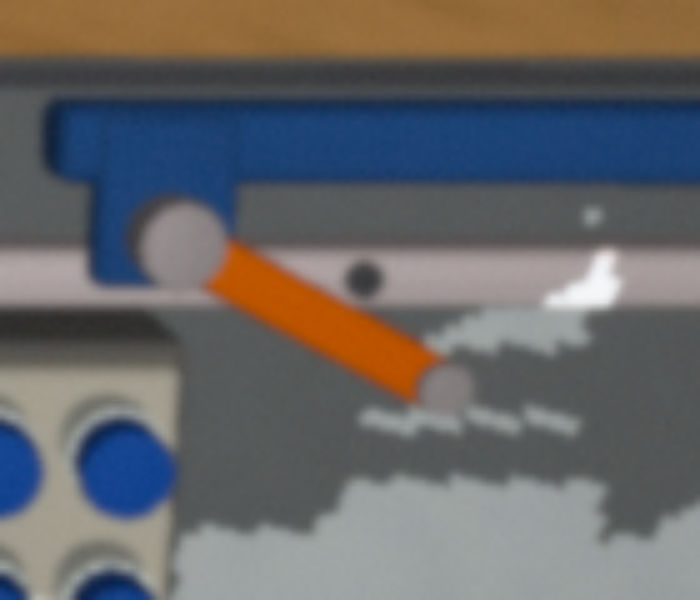

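The pawl has snapped in behind the carrier: tip at (172,187), same row as when it was shut in picture w7, with the carrier's rear face about 3 mm ahead of it. The plunger load is only 7 N. I'll ease back onto the pawl gently and then open.

```bash
python3 -m creep '[[[-0.1,-0.025,0,0,0,0,-1],[-0.19,-0.05,0,0,0,0,-1],[-0.24,-0.065,0,0,0,0,-1],[-0.24,-0.065,0,0,0,0,-1]]]' >/dev/null; python3 - <<'E'
from h import *
bay()
im=arm.get_image("wrist")[:,:,::-1];cv2.imwrite("pics/w12.png",cv2.resize(im[100:260,60:380],None,fx=2.4,fy=2.4))
E
```

```text
t 17.85 tcp bay x,y mm 5.8 0.2 z 0.0794 yaw 14.89 tilt [-0.003 -0.   ] F along,lat,z -5.4 -2.9 -1.3
```

View pics/w12.png

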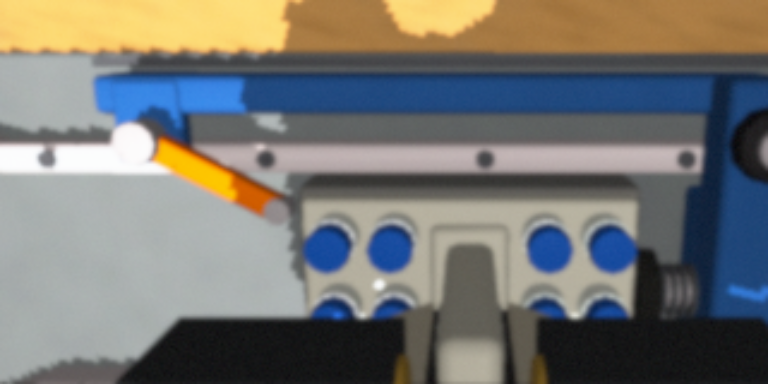

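The pawl holds shut and the carrier is eased back. Opening partly and rising straight up.

```bash
python3 -m creep '[[[0,0,0,0,0,0,-0.6],[0,0,0,0,0,0,-0.4],[0,0,0,0,0,0,-0.4],[0,0,0,0,0,0,-0.4],[0,0,0,0,0,0,-0.4]]]'; python3 -m creep '[[[0,0,0,0,0,0,-0.4],[0,0,0.5,0,0,0,-0.4],[0,0,1.5,0,0,0,-0.4],[0,0,3,0,0,0,-0.4],[0,0,5,0,0,0,-0.4]]]'; python3 -m creep '[[[0,0,2.5,0,0,0,-0.4],[0,0,5,0,0,0,-0.4],[0,0,7.5,0,0,0,-0.4],[0,0,9,0,0,0,-0.4],[0,0,9,0,0,0,-0.4]]]'; python3 -m creep '[[[0,0,0,0,0,0,-0.4],[0,0,0,0,0,0,-0.4],[0,0,0,0,0,0,-0.4],[0,0,0,0,0,0,-0.4],[0,0,0,0,0,0,-0.4]]]'; python3 - <<'E'
from h import *
bay()
cv2.imwrite("pics/w13.png",arm.get_image("wrist")[:,:,::-1])
cv2.imwrite("pics/s13.png",arm.get_image("scene")[:,:,::-1])
E
```

```text
clock: 18.4
position: [0.6139, -0.1104, 0.08]
ee_rot: [1.913, 2.491, 0.002]
force: [-0.7, -0.2, -0.6]
width: 0.299
clock: 18.9
position: [0.6133, -0.1109, 0.1309]
ee_rot: [-1.914, -2.491, 0.0]
force: [0.7, -0.2, -0.2]
width: 0.3
clock: 19.4
position: [0.6148, -0.1108, 0.2229]
ee_rot: [1.911, 2.488, 0.004]
force: [-0.6, 0.3, 0.1]
width: 0.298
clock: 19.9
position: [0.6133, -0.1109, 0.2192]
ee_rot: [-1.913, -2.491, 0.0]
force: [-0.0, 0.5, -0.8]
width: 0.3
t 19.9 tcp bay x,y mm 7.0 0.0 z 0.2192 yaw 14.93 tilt [-0.001  0.   ] F along,lat,z 0.1 0.5 -0.8
```

View pics/w13.png

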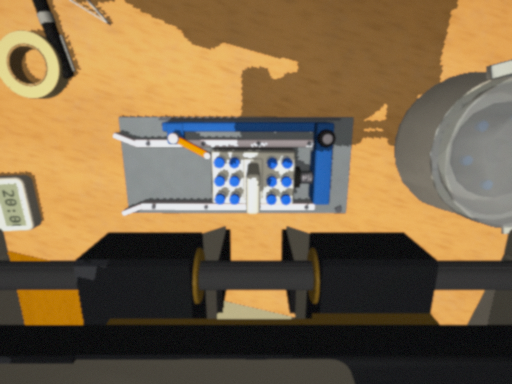

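View pics/s13.png

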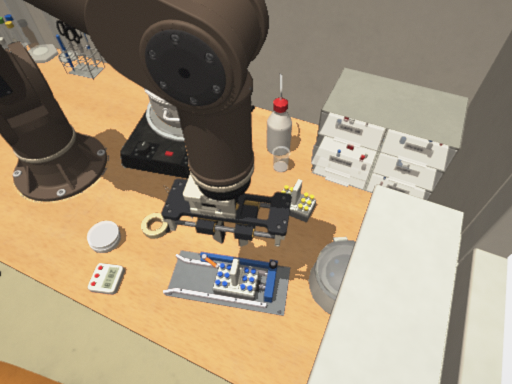

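```bash
python3 - <<'E'
from h import *
im=cv2.imread("pics/w13.png");c=cam("wrist")
cv2.imwrite("pics/w13c.png",cv2.resize(im[105:225,110:360],None,fx=3.2,fy=3.2,interpolation=cv2.INTER_CUBIC))
hsv=cv2.cvtColor(im,cv2.COLOR_BGR2HSV);m=cv2.inRange(hsv,(105,110,40),(130,255,255));k=np.zeros_like(m);k[153:206,212:296]=m[153:206,212:296]
n,l,s,ce=cv2.connectedComponentsWithStats(k)
P=np.array([plane(c,ce[i],.048)[:2]-O for i in range(1,n) if 25<s[i,4]<150]);Q=np.c_[P@EX,P@EY]*1000
print(len(P),Q.mean(0),cv2.minAreaRect(Q.astype(np.float32)))
E
```

```text
12 [3.99369235 1.20970182] ((3.9426345825195312, 1.131570816040039), (38.10099411010742, 67.96096801757812), 89.45552062988281)
```

View pics/w13c.png

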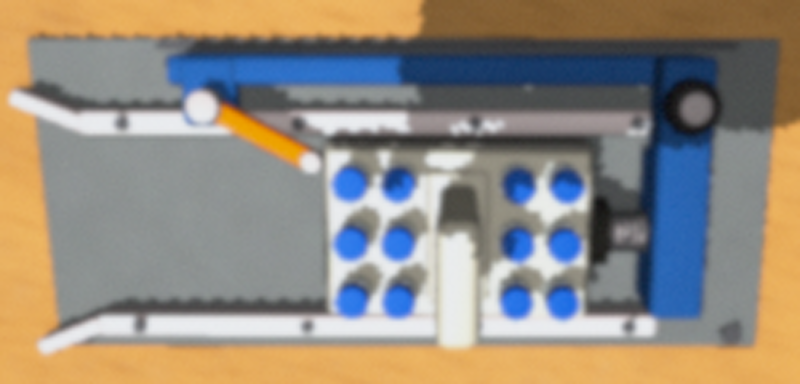

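```bash
python3 -c "
from h import *
bay(); print(arm.sign_off())"
```

```text
t 20.0 tcp bay x,y mm 7.1 -0.0 z 0.2195 yaw 14.93 tilt [-0.  0.] F along,lat,z -0.1 -1.3 1.0
the job is handed in; nothing more can be done
None
```

I gripped the blue-capped carrier by its plate, set it down in the bay mouth before the pawl, and slid it in until the pawl snapped shut behind it. I then eased it back onto the pawl, let go and rose clear. The job was handed in at 20.0 s of the 61 s allowed; no verdict was reported.

**Last checks (wrist picture after release)**
- **Carrier position:** its middle is at bay x ≈ +4 mm, y ≈ +1.2 mm, and it is about 0.5° off the bay axis. That matches a latch setting u of about -11 mm, estimated from the pawl and plunger.
- **Pawl:** it sits behind the rear face. Before release its tip was within about 0.6 mm of where it was when shut. Its apparent slope (0.46 against 0.55) left up to about 0.03 rad in doubt, which is under the 0.06 rad limit.
- **Force at the end of the slide:** about 7 N along the bay, with no sign of reaching the hard stop.
- **Release:** the tool read near-zero force after letting go and backing away.
- **Bystanders:** nothing came near the beaker, bottle or yellow carrier. The beaker and bottle look unmoved in the last scene picture; I did not measure any of the three again.

**What did not go cleanly**
- When the nose first met the pawl at bay x ≈ -101 mm, the wrist briefly read about 33 N along the bay and 47 N upward, then cleared. The carrier did not slip in the jaws.
- My x estimates for the bay disagreed by up to about 5 mm between features. I used the plate ends, and the mouth edge and rail kink agreed to 0.5 mm when checked again.

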